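# Tell the full sample jar from the empty one by its heft and hold it over the code reader

## Robot

A 6-joint arm with a two-finger parallel gripper is mounted at the origin on a cart in front of the work surface, level with it; the furniture and walls round the work are solid. World frame = base frame: x ahead of the robot, y to its left, z up, the work surface at z = 0. Lengths are in m, angles in rad, forces in N, time in s.
With the tool pointing down it reaches from about 0.275 to 0.85 m from the base axis. Payload 5.2 kg.
Tool frame: the origin (TCP) lies at the very end of the fingers, on their centre line; the grasp point (between the pads) lies 19 mm behind it; z points along the fingers, y is the line along which they close (so a half turn about z gives the same grasp; the last joint's range is limited). The gripper opens to 85 mm and grips with 20 to 120 N. Pads are 22 mm wide; open, the fingers measure 114 mm over their backs; the gripper's body (76 mm by 85 mm) begins 54 mm behind the grasp point. The pads swing forward as they close: fully open they stand 13 mm farther back than shut.
Start: joints at [0.942, 0.259, 1.535, -0, 1.348, -0.203], TCP at [0.227, 0.501, 0.207] pointing down, gripper open.
Joint ranges: [-3.14, 3.14], [-0.91, 2.08], [0.19, 2.58], [-1.22, 4.36], [0.22, 2.71], [-3.12, 3.12]. Speed limits (rad/s): [2.57, 2.57, 3.14, 3.14, 3.14, 3.14].

## Interface

Orientations are given as a unit quaternion [w, x, y, z].
In Python, from workcell import manip gives the robot as it stands. The module is installed in compiled form; this text tells all that it offers.
- The arm moves only by the tool carry_out, never from a script. Its argument "rows" is a list of rows, each a list of 5 numbers: the finger opening in mm, from 0 to 85.4, then the shift along the world's x, y, z scaled (see below), then the turn about the world's z scaled (see below). A call has 1 to 12 rows; each row is the pose to reach, as a shift and turn from the pose commanded when the call began; what a row does not reach only later rows make up. The controller multiplies each number of a shift by 80 mm and each number of a turn by 90 degrees. A row lasts 1/12 s, in which the tool goes at most 41.7 mm and 7.16 degrees, less where a joint would pass 70% of its speed; a pose out of reach is approached as far as the arm can. A call with a number of a shift or a turn outside -1 to 1 is refused whole. A call with a gripper value outside its range is refused whole. The fingers move at their own pace and stop on an object; the grip force is fixed at half the most. Time passes only in rows, so rows that repeat a pose let the fingers close. It gives the time, the measured TCP pose, the force, the opening and the grip force at its end, in the units of the state.
- manip.sense(): the state, without advancing time (a new reading comes with each control period).
- manip.snapshot(name): name is "side" or "top"; returns a dict with "color" (400x640x3 uint8, blue, green, red), "intrinsics" (3x3 intrinsics, pixels), "eye" and "rotation" of the camera in the world. Camera axes: x right, y up, looking along -z (the intrinsics and any distortion apply to the point x, -y, -z); pixel columns grow to the right and rows downward; lengths in m; the calibration is good to about 2 mm. A picture is of the moment at which its call begins. There is no depth.
- manip.hand_in(): hands the job in; it is judged then, once.
Trained networks look in a picture, given as the dict that the camera call returned (one of the last four; its "shot" number tells which), for a name from the list of things; names that differ only in an ending like _2 or _b are one class to them, and where a whole thing is asked for, a point or a joint stands for the part that bears it (a point fixed in the world has none). Each returns a list of dicts, best first, with "conf" (0 to 1); they miss things now and then, are a little off and sometimes report something else, mostly with a low value. They report only what shows in the picture. A call takes as long as a camera call.
- manip.spot_in(picture, target): "location" ([column, row] as shares, 0 to 1, of the picture: columns of its width, rows of its height, amid what is visible of it).
- manip.outline_of(picture, target): "region" (400x640 bool, what is visible of it) and "location" ([column, row] as shares, 0 to 1, of the picture: columns of its width, rows of its height, amid what is visible of it).
The state is a dict: "clock": time; "joints": joint angles; "qvel": joint speeds; "joint_torque": joint torques, N m; "eef_pos": TCP position; "ee_rot": TCP orientation; "contact_force": force on the tool from outside, world axes, zero at the start; "torque": the same for the moment, N m; "finger_gap": opening from 0.0 (shut) to 1.0 (fully open); "finger_force": force on a finger pad.
Only numpy, scipy, OpenCV 4.12 (cv2) and the standard library are available. Lean on these libraries where they do the work, as an engineer would, in place of code of your own. Each camera call takes 0.05 s, during which the arm holds its last target. There are 200 camera calls.

## Task

Two sealed white-capped sample jars that look alike stand in the two-seat nest: one is full, the other is the empty tare blank. Get the desk code reader ready by pressing its grey key and then its green key all the way down (one at a time, leaving the red key alone); then lift the jars in turn well clear of their seats, one at a time, to feel which is heavier, and stand the lighter one upright back in its own seat. Finish while still holding the heavier jar upright in the gripper, centred over the reader's round window with its base about 4 cm above the glass, never touching the reader with a jar, and leave the bystanders (red-capped jar, amber vial, steel check weight) where they stand.

Things in the scene. Friction and masses are not known exactly. Their poses are not given: they have to be found in the camera images.
- jar_1_mid (a point): centre (on the axis, half-way up) of one of two look-alike white sample jars with white screw cap and green-banded label: upright cylinder 62 mm across, 78 mm tall, base 39 mm below this point; grip it anywhere above the nest's rings. Only the weight tells the jars apart: full 0.3 to 0.43 kg, empty 0.08 to 0.12 kg. Either may stand in either seat. A square code is under each base.
- jar_2_mid (a point): centre of the other look-alike white sample jar; same size and look as jar_1
- nest: fixed two-seat jar nest: grey metal plate 96 x 222 x 8 mm with two blue locating rings 120 mm apart along its y axis; origin at the centre of its underside, on the table. Rings: 79 mm across outside, 69 mm inside, rim 22 mm above the table. A seated jar's base is 8 mm above the table, so it must rise over 14 mm to clear the ring.
- seat_left (a point): centre of the seat floor at the nest's +y end, where a jar's base stands (39 mm below the middle of a seated jar)
- seat_right (a point): centre of the seat floor at the nest's -y end
- reader: fixed desk code reader, white box 152 (x) x 126 (y) mm, deck 44 mm above the table, origin at the centre of its underside; the round window is at the back (+x) of its deck, the three round keys in a row on the black strip at its front (-x). A grey ring 94 mm across round the window stands 8 mm above the deck.
- window (a point): centre of the reader's round dark glass window (73 mm across, with red lamps round it), 52 mm above the table, level with the top of the ring about it; z up, x and y as the reader's
- key_grey_top (a point): middle of the top of the grey key (wake; the +y one of the three): round, 21 mm across, standing 8 mm above the deck, 52 mm above the table; moves down. Keys are 36 mm apart.
- key_green_top (a point): middle of the top of the green key (start; the middle one), same size
- key_red_top (a point): middle of the top of the red key (stop; the -y one), same size; must not be pressed
- key_grey (a joint): travel of the grey key: 0 up, 0.004 m all the way down; spring-returned, starts to move at about 1.5 N and needs about 5 N at the bottom
- key_green (a joint): travel of the green key, as for the grey one
- key_red (a joint): travel of the red key, as for the grey one; to be left at 0
- red_jar_mid (a point): bystander: centre of a smaller white jar with red cap, 51 mm across, 62 mm tall
- vial_mid (a point): bystander: centre of an amber vial with black cap, 28 mm across, 68 mm tall
- check_weight_mid (a point): bystander: centre of a steel knobbed check weight, 38 mm across, 54 mm tall

How it is judged:
By the outcome, as a careful person would: the job done as asked, in the order asked, and still so for the second after the job is handed in, while the arm keeps its last pose, push and grip.
It also fails if it takes over 72 s, if anything falls off the work surface, if the arm or the gripper's body presses on something with over 40 N, if the wrist force passes 120 N, or if a joint passes its speed limit or range.

## Working session

There is one attempt and no reset: what is moved stays moved. The work goes in short steps, Python scripts to look and compute and a tool call to move; the robot and the scene stay as the last step left them, time stands still between calls to the robot, and variables do not carry over. Pictures are saved under pics/ and viewed, at most 10 in all, crops included, and the job is handed in when it is done.

Besides the shell and the picture viewer there is one more tool, called as name(argument=value, ...), one argument or row to a line, values as JSON. carry_out: Moves the arm, as the interface text tells. Its arguments: {"type":"object","properties":{"rows":{"type":"array","items":{"type":"array","items":{"type":"number"}}}},"required":["rows"]}

```bash
mkdir -p pics; cat > h.py <<'E'
import numpy as np, cv2
from workcell import manip
def ray(p,uv):
    K=np.array(p["intrinsics"]);d=np.linalg.inv(K)@[uv[0],uv[1],1.]
    return np.array(p["eye"]),np.array(p["rotation"])@[d[0],-d[1],-d[2]]
def atz(p,loc,z):
    e,d=ray(p,(loc[0]*640,loc[1]*400));return (e+d*(z-e[2])/d[2])
def proj(p,X):
    c=np.array(p["rotation"]).T@(np.array(X)-p["eye"]);q=np.array(p["intrinsics"])@[c[0],-c[1],-c[2]];return q[:2]/q[2]
E
python3 - <<'E'
from h import *
ps={n:manip.snapshot(n) for n in("top","side")}
for n,p in ps.items():
    cv2.imwrite(f"pics/{n}0.png",p["color"]); print(n,[k for k in p],np.round(p["eye"],3),np.round(p["rotation"],2).tolist())
    for t,z in dict(jar_1_mid=.047,nest=.008,reader=.044,window=.052,key_grey_top=.052,key_green_top=.052,key_red_top=.052,red_jar_mid=.031,vial_mid=.034,check_weight_mid=.027,seat_left=.008).items():
        for r in manip.spot_in(p,t)[:3]:
            l=r["location"];print(t,round(r["conf"],2),np.round([l[0]*640,l[1]*400]),np.round(atz(p,l,z)[:2],3))
s=manip.sense();print(s)
E
```

```text
top ['color', 'intrinsics', 'eye', 'rotation', 'shot'] [0.488 0.095 0.952] [-0.7, -0.02, 0.03, 0.71]Traceback (most recent call last):
  File "<stdin>", line 7, in <module>
  File "h.py", line 7, in atz
    e,d=ray(p,(loc[0]*640,loc[1]*400));return (e+d*(z-e[2])/d[2])
        ~~~^^^^^^^^^^^^^^^^^^^^^^^^^^^
  File "h.py", line 5, in ray
    return np.array(p["eye"]),np.array(p["rotation"])@[d[0],-d[1],-d[2]]
                              ~~~~~~~~~~~~~~~~~~~~~~~^~~~~~~~~~~~~~~~~~~
ValueError: matmul: Input operand 1 has a mismatch in its core dimension 0, with gufunc signature (n?,k),(k,m?)->(n?,m?) (size 3 is different from 4)
```

```bash
cat > h.py <<'E'
import numpy as np, cv2
from scipy.spatial.transform import Rotation
from workcell import manip
def R(p): return Rotation.from_quat(np.roll(p["rotation"],-1)).as_matrix()
def ray(p,uv):
    K=np.array(p["intrinsics"]);d=np.linalg.inv(K)@[uv[0],uv[1],1.]
    return np.array(p["eye"]),R(p)@[d[0],-d[1],-d[2]]
def atz(p,loc,z):
    e,d=ray(p,(loc[0]*640,loc[1]*400));return (e+d*(z-e[2])/d[2])
def proj(p,X):
    c=R(p).T@(np.array(X)-p["eye"]);q=np.array(p["intrinsics"])@[c[0],-c[1],-c[2]];return q[:2]/q[2]
E
python3 - <<'E'
from h import *
ps={n:manip.snapshot(n) for n in("top","side")}
for n,p in ps.items():
    cv2.imwrite(f"pics/{n}0.png",p["color"]); print(n,np.round(p["eye"],3),np.round(p["rotation"],2).tolist())
    for t,z in dict(jar_1_mid=.047,nest=.008,reader=.044,window=.052,key_grey_top=.052,key_green_top=.052,key_red_top=.052,red_jar_mid=.031,vial_mid=.034,check_weight_mid=.027,seat_left=.008).items():
        for r in manip.spot_in(p,t)[:3]:
            l=r["location"];print(t,round(r["conf"],2),np.round([l[0]*640,l[1]*400]),np.round(atz(p,l,z)[:2],3))
s=manip.sense();print(s)
E
```

```text
top [0.488 0.095 0.952] [-0.7, -0.02, 0.03, 0.71]
jar_1_mid 0.76 [262. 248.] [0.47  0.203]
jar_1_mid 0.25 [239. 256.] [0.456 0.245]
nest 0.71 [236. 255.] [0.457 0.258]
reader 0.7 [375. 230.] [ 0.5   -0.003]
window 0.9 [376. 228.] [ 0.504 -0.004]
key_grey_top 0.56 [365. 258.] [0.449 0.017]
key_green_top 0.67 [383. 256.] [ 0.453 -0.015]
key_green_top 0.33 [378. 229.] [ 0.501 -0.008]
key_red_top 0.4 [403. 252.] [ 0.46  -0.053]
red_jar_mid 0.88 [238. 147.] [0.659 0.25 ]
red_jar_mid 0.21 [235. 252.] [0.463 0.254]
vial_mid 0.54 [261. 135.] [0.681 0.206]
check_weight_mid 0.65 [375. 228.] [ 0.504 -0.005]
check_weight_mid 0.6 [327. 146.] [0.66  0.082]
seat_left 0.75 [237. 252.] [0.462 0.256]
side [ 0.326 -0.425  0.678] [0.91, 0.36, -0.08, -0.18]
jar_1_mid 0.78 [272. 190.] [0.464 0.207]
nest 0.85 [261. 198.] [0.437 0.226]
reader 0.85 [316. 259.] [ 0.488 -0.021]
window 0.81 [318. 261.] [ 0.489 -0.031]
key_grey_top 0.61 [294. 250.] [0.451 0.012]
key_green_top 0.63 [300. 264.] [ 0.451 -0.024]
key_red_top 0.64 [342. 165.] [0.66  0.225]
key_red_top 0.45 [311. 273.] [ 0.466 -0.053]
red_jar_mid 0.77 
[... 189 characters left out ...]
21]
{'clock': 1.35, 'joints': array([ 9.42189332e-01,  2.58612937e-01,  1.53495599e+00, -1.78791814e-05,
        1.34797710e+00, -2.02787450e-01]), 'qvel': array([-0.0015361 ,  0.00146044, -0.0007208 , -0.00086491,  0.00015195,
        0.00059187]), 'joint_torque': array([-4.04184511e-04, -4.45912635e+01, -2.90892148e+01, -2.15551445e-04,
        7.50473919e-04,  2.74146947e-05]), 'eef_pos': array([0.22718608, 0.50092338, 0.20662046]), 'ee_rot': array([1.73904361e-05, 2.11302930e-01, 9.77420621e-01, 1.78064583e-05]), 'contact_force': array([ 0.9038356 , -0.51956161,  0.03737236]), 'torque': array([ 0.01020281,  0.01907803, -0.06020112]), 'finger_force': 0.0, 'finger_gap': 1.0004022586429082}
```

View pics/top0.png

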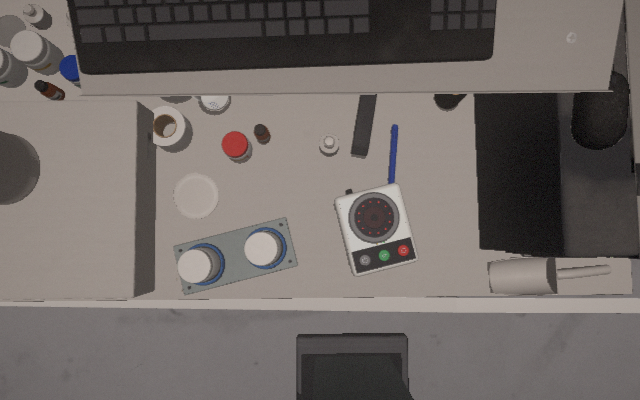

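View pics/side0.png

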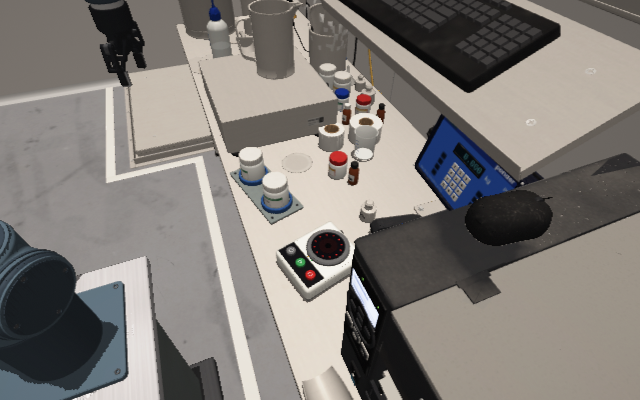

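Top view: jars' caps near (197,266) and (263,249), nest tilted ~15°; keys grey (365,260), green (384,256), red (404,250), window (374,217); bystanders red jar (235,147), vial (262,134), weight (329,145), all behind. The side view agrees. Now a finer fit from colour.

```bash
python3 - <<'E'
from h import *
from scipy.optimize import least_squares
p=manip.snapshot("top");q=manip.snapshot("side")
def cen(p,lo,hi,box):
    x0,y0,x1,y1=box;hsv=cv2.cvtColor(p["color"],cv2.COLOR_BGR2HSV)
    m=cv2.inRange(hsv,np.array(lo),np.array(hi));k=np.zeros_like(m);k[y0:y1,x0:x1]=m[y0:y1,x0:x1]
    n,l,s,c=cv2.connectedComponentsWithStats(k);i=1+np.argmax(s[1:,4]);return c[i],s[i]
for nm,P,bg,br in(("top",p,(370,243,398,268),(394,240,414,262)),("side",q,(290,255,308,270),(303,267,320,282))):
    for c,lo,hi,b in(("green",(40,80,60),(90,255,255),bg),("red",(0,120,80),(8,255,255),br)):
        u,s=cen(P,lo,hi,b);print(nm,c,u,s,np.round(atz(P,u/[640,400],.052),4))
u,s=cen(p,(0,0,130),(180,60,255),(170,240,222,290));print("capL",u,s,atz(p,u/[640,400],.086))
u,s=cen(p,(0,0,130),(180,60,255),(240,225,288,272));print("capR",u,s,atz(p,u/[640,400],.086))
for b in((165,235,228,293),(235,222,295,275)):
    hsv=cv2.cvtColor(p["color"],cv2.COLOR_BGR2HSV);m=cv2.inRange(hsv,np.array((100,110,40)),np.array((125,255,255)))
    yy,xx=np.nonzero(m[b[1]:b[3],b[0]:b[2]]);pts=np.float32(np.c_[xx+b[0],yy+b[1]]);e=cv2.fitEllipse(cv2.convexHull(pts));print("ring",e,np.round(atz(p,np.array(e[0])/[640,400],.018),4))
r=[o for o in manip.outline_of(p,"window")][:1]
for o in r:
    m=np.uint8(o["region"]);c=max(cv2.findContours(m,0,2)[0],key=cv2.contourArea);e=cv2.fitEllipse(c);print("win",o["conf"],e,np.round(atz(p,np.array(e[0])/[640,400],.052),4))
big=cv2.resize(np.hstack([p["color"][175:300,160:300]]),None,fx=4,fy=4,interpolation=2);big2=cv2.resize(p["color"][175:285,325:425],None,fx=5,fy=5,interpolation=2)
cv2.imwrite("pics/c1.png",big);cv2.imwrite("pics/c2.png",big2)
E
```

```text
top green [383.78571429 254.8452381 ] [379 250  11  11  84] [ 0.4549 -0.0175  0.052 ]
top red [402.84090909 250.01136364] [398 245  11  11  88] [ 0.4633 -0.0523  0.052 ]
side green [300.08219178 262.02739726] [295 258  11   9  73] [ 0.4535 -0.0208  0.052 ]
side red [309.95   274.4625] [305 270  11  10  80] [ 0.4617 -0.0558  0.052 ]
capL [187.3972912  265.88939052] [ 170  240   41   50 1329] [0.4408894  0.32800174 0.086     ]
capR [260.39527027 248.34346847] [244 232  34  34 888] [0.46981461 0.2013956  0.086     ]
ring ((203.49632263183594, 263.7491455078125), (38.00019836425781, 40.5087776184082), 175.93698120117188) [0.4408 0.3162 0.018 ]
ring ((265.1791687011719, 247.6635284423828), (39.620670318603516, 40.15555191040039), 19.928476333618164) [0.4695 0.2008 0.018 ]
win 0.56 ((375.569580078125, 228.41787719726562), (77.494384765625, 96.68074798583984), 163.54856872558594) [ 0.5028 -0.0036  0.052 ]
```

View pics/c2.png

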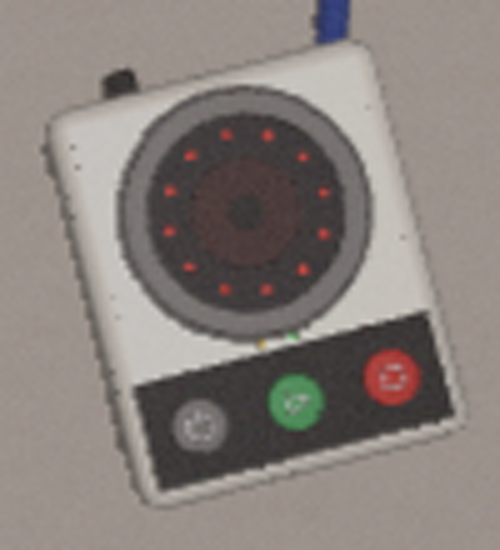

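View pics/c1.png

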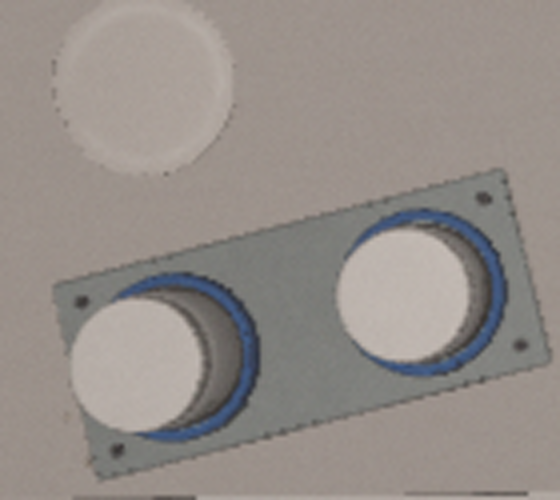

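Crop c2 shows window centre at top-image px (374,217.5), grey key (364.6,259.6). Crop c1: left cap (193.9,265.6), right cap (260.4,248.1), ring centres (203.3,263.9), (265.3,247.7).

```bash
python3 - <<'E'
from h import *
p=manip.snapshot("top");q=manip.snapshot("side")
for n,u,z in(("win",(374,217.5),.052),("grey",(364.6,259.6),.052),("capL",(193.9,265.6),.086),("capR",(260.4,248.1),.086),("ringL",(203.3,263.9),.022),("ringR",(265.3,247.7),.022)):
    X=atz(p,np.array(u)/[640,400],z);print(n,np.round(X[:2],4),"side px",np.round(proj(q,X)))
s=manip.sense();M=Rotation.from_quat(np.roll(s["ee_rot"],-1)).as_matrix();print("tool y",M[:,1],np.degrees(np.arctan2(M[1,1],M[0,1])),s["clock"])
g=q["color"][140:290,230:370];cv2.imwrite("pics/c3.png",cv2.resize(g,None,fx=4,fy=4,interpolation=2))
E
```

```text
win [ 0.5227 -0.0011] side px [327. 245.]
grey [0.4468 0.0173] side px [291. 249.]
capL [0.4413 0.3167] side px [250. 153.]
capR [0.4702 0.2014] side px [274. 179.]
ringL [0.4407 0.3157] side px [253. 172.]
ringR [0.4695 0.2001] side px [276. 198.]
tool y [4.13011606e-01 9.10725762e-01 1.74543052e-05] 65.60583990809911 1.6
```

View pics/c3.png

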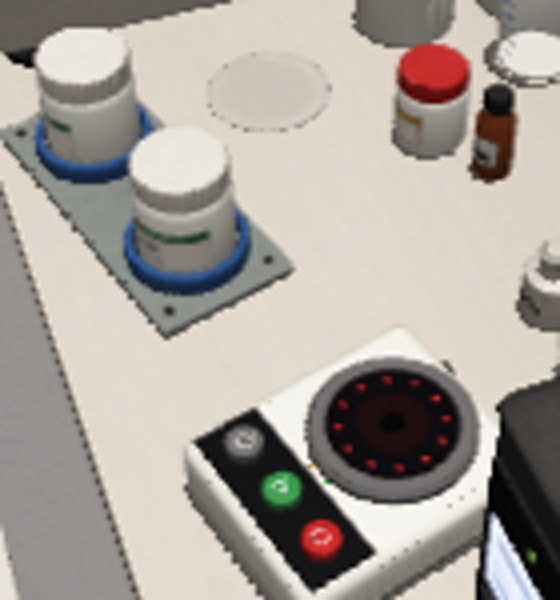

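carry_out(
  rows=[
    [0, 0.46, -1, 0, 0],
    [0, 0.46, -1, 0, 0],
    [0, 0.46, -1, 0, 0],
  ],
)

```text
clock: 1.85
eef_pos: [0.2654, 0.4165, 0.2063]
ee_rot: [0.001, 0.212, 0.977, -0.002]
contact_force: [0.8, 0.6, 0.3]
finger_gap: 0.605
finger_force: 0.0
```

carry_out(
  rows=[
    [0, 0.46, -1, 0, 0],
    [0, 0.46, -1, 0, 0],
    [0, 0.46, -1, 0, 0],
  ],
)

```text
clock: 2.1
eef_pos: [0.3027, 0.3365, 0.2066]
ee_rot: [0.001, 0.213, 0.977, -0.001]
contact_force: [0.1, 0.2, -1.0]
finger_gap: 0.144
finger_force: 0.0
```

carry_out(
  rows=[
    [0, 0.46, -1, 0, 0],
    [0, 0.46, -1, 0, 0],
    [0, 0.46, -1, 0, 0],
  ],
)

```text
clock: 2.35
eef_pos: [0.3399, 0.2566, 0.2068]
ee_rot: [0.001, 0.213, 0.977, -0.001]
contact_force: [-0.5, 0.8, 0.6]
finger_gap: -0.002
finger_force: 0.0
```

carry_out(
  rows=[
    [0, 0.46, -1, 0, 0],
    [0, 0.46, -1, 0, 0],
    [0, 0.46, -1, 0, 0],
  ],
)

```text
clock: 2.6
eef_pos: [0.3771, 0.1766, 0.2069]
ee_rot: [0.001, 0.214, 0.977, -0.001]
contact_force: [0.5, -0.2, 0.7]
finger_gap: 0.004
finger_force: 0.0
```

carry_out(
  rows=[
    [0, 0.46, -1, -0.5, 0],
    [0, 0.46, -1, -0.5, 0],
    [0, 0.46, -1, -0.5, 0],
  ],
)

```text
clock: 2.85
eef_pos: [0.4121, 0.0981, 0.1651]
ee_rot: [-0.0, 0.212, 0.977, -0.001]
contact_force: [0.4, 0.2, 1.0]
finger_gap: 0.0
finger_force: 0.0
```

carry_out(
  rows=[
    [0, 0.46, -1, -0.8, 0],
    [0, 0.46, -1, -0.8, 0],
    [0, 0.46, -1, -0.8, 0],
    [0, 0.46, -1, -0.8, 0],
    [0, 0.46, -1, -0.8, 0],
    [0, 0.46, -1, -0.8, 0],
  ],
)

```text
clock: 3.35
eef_pos: [0.4479, 0.0218, 0.1029]
ee_rot: [-0.0, 0.211, 0.977, 0.0]
contact_force: [0.3, 0.0, 0.6]
finger_gap: -0.003
finger_force: 0.0
```

carry_out(
  rows=[
    [0, -0.02, -0.075, -0.5, 0],
    [0, -0.02, -0.075, -0.5, 0],
    [0, -0.02, -0.075, -0.5, 0],
    [0, -0.02, -0.075, -0.5, 0],
  ],
)

```text
clock: 3.68
eef_pos: [0.4467, 0.0158, 0.064]
ee_rot: [0.0, 0.211, 0.978, 0.0]
contact_force: [0.1, -0.3, -0.0]
finger_gap: 0.003
finger_force: 0.0
```

```bash
python3 - <<'E'
from h import *
q=manip.snapshot("side");cv2.imwrite("pics/c4.png",cv2.resize(q["color"][170:300,240:370],None,fx=4,fy=4,interpolation=2))
E
```

```text
(no output)
```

View pics/c4.png

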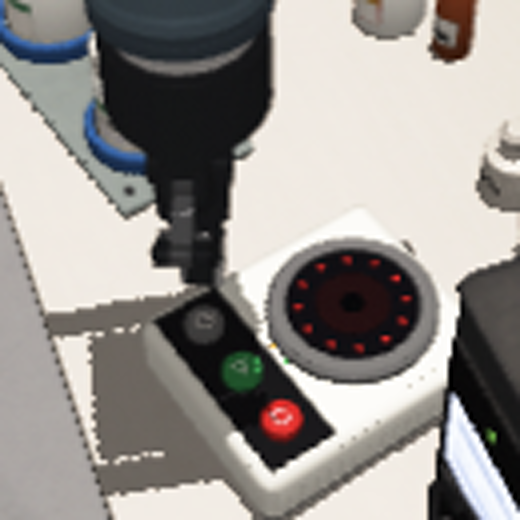

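Fingertips show at about (291,239) px in the side image, just above the grey key at (291,250). Checking against the projection.

```bash
python3 - <<'E'
from h import *
q=manip.snapshot("side");t=manip.sense()["eef_pos"];print(t,proj(q,t),proj(q,[t[0],t[1],.052]))
E
```

```text
[0.44753588 0.01539148 0.06437509] [291.25079103 245.99408159] [291.52960278 249.5134896 ]
```

carry_out(
  rows=[
    [0, 0, 0, -0.1, 0],
    [0, 0, 0, -0.15, 0],
    [0, 0, 0, -0.175, 0],
    [0, 0, 0, -0.175, 0],
    [0, 0, 0, -0.175, 0],
  ],
)

```text
clock: 4.2
eef_pos: [0.4462, 0.0149, 0.0484]
ee_rot: [-0.0, 0.211, 0.977, 0.0]
contact_force: [0.6, -0.1, 0.5]
finger_gap: -0.004
finger_force: 0.0
```

carry_out(
  rows=[
    [0, 0, 0, -0.025, 0],
    [0, 0, 0, -0.025, 0],
    [0, 0, 0, -0.025, 0],
  ],
)

```text
clock: 4.45
eef_pos: [0.4463, 0.0149, 0.0466]
ee_rot: [-0.0, 0.211, 0.977, -0.0]
contact_force: [0.4, -0.0, -0.3]
finger_gap: -0.002
finger_force: 0.0
```

```bash
python3 - <<'E'
from h import *
q=manip.snapshot("side");p=manip.snapshot("top");t=manip.sense()["eef_pos"];print(t,proj(q,t)-[250,190],proj(p,t)-[330,190],proj(q,[.446,.0155,.052])-[250,190])
f=lambda p,b:cv2.convertScaleAbs(cv2.resize(p["color"][b[1]:b[1]+90,b[0]:b[0]+80],None,fx=5,fy=5,interpolation=2),alpha=1.8)
cv2.imwrite("pics/c5.png",np.hstack([f(q,(250,190)),f(p,(330,190))]))
E
```

```text
[0.44638433 0.01486057 0.04663216] [41.2149382  61.37138969] [35.70214138 69.66435224] [40.82131852 59.69574892]
```

View pics/c5.png

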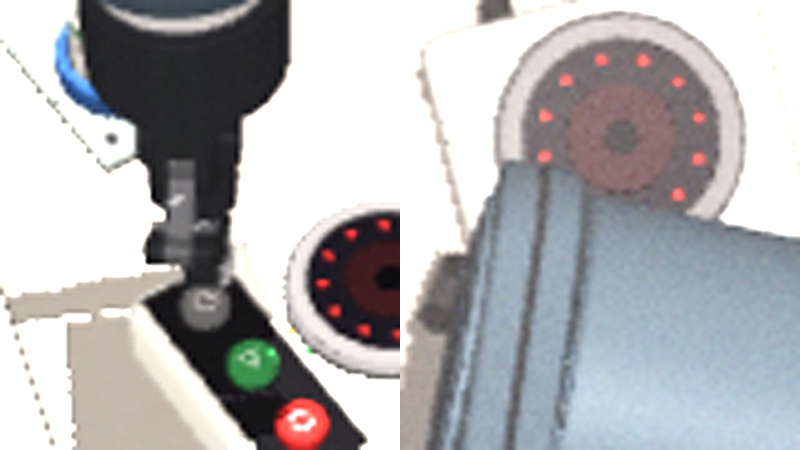

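Side view: the fingertip ends at about crop (205,285), still above the grey key (205,307). It hasn't made contact, so I keep going down and watch the force.

carry_out(
  rows=[
    [0, 0, 0, -0.025, 0],
    [0, 0, 0, -0.05, 0],
    [0, 0, 0, -0.05, 0],
  ],
)

```text
clock: 4.8
eef_pos: [0.4461, 0.015, 0.0422]
ee_rot: [-0.0, 0.211, 0.977, -0.0]
contact_force: [0.1, -0.7, -0.3]
finger_gap: -0.001
finger_force: 0.0
```

```bash
python3 - <<'E'
from h import *
s=manip.sense();print(s["eef_pos"],s["contact_force"],s["torque"])
E
```

```text
[0.44606063 0.01495777 0.0422095 ] [ 0.08978592 -0.72887861 -0.30319757] [-0.00455605  0.00241233 -0.04060028]
```

carry_out(
  rows=[
    [0, 0, 0, -0.025, 0],
    [0, 0, 0, -0.05, 0],
    [0, 0, 0, -0.05, 0],
  ],
)

```text
clock: 5.05
eef_pos: [0.4461, 0.015, 0.0382]
ee_rot: [-0.0, 0.211, 0.977, 0.0]
contact_force: [0.7, -0.5, -0.6]
finger_gap: -0.001
finger_force: 0.0
```

carry_out(
  rows=[
    [0, 0, 0, -0.015, 0],
    [0, 0, 0, -0.025, 0],
    [0, 0, 0, -0.025, 0],
  ],
)

```text
clock: 5.3
eef_pos: [0.4463, 0.0149, 0.0365]
ee_rot: [-0.0, 0.211, 0.977, -0.0]
contact_force: [-0.5, 0.1, -0.0]
finger_gap: 0.004
finger_force: 0.0
```

```bash
python3 - <<'E'
from h import *
q=manip.snapshot("side");s=manip.sense();t=s["eef_pos"];print(t,s["contact_force"],proj(q,t)-[250,190])
cv2.imwrite("pics/c6.png",cv2.convertScaleAbs(cv2.resize(q["color"][215:285,260:330],None,fx=8,fy=8,interpolation=2),alpha=3))
E
```

```text
[0.44632232 0.01491598 0.03653856] [-0.18401564  0.4972021  -1.04792425] [41.40355862 64.14107687]
```

View pics/c6.png

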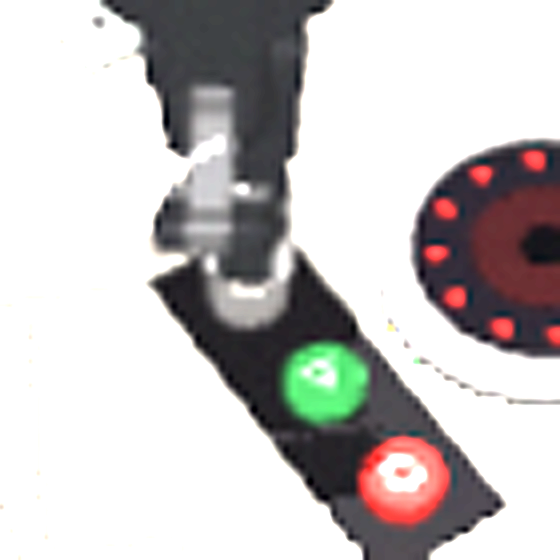

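Fingertip is now right over the key, bottom edge at about (291,250) px, so it's near contact. The reported TCP seems about 13 mm lower than the real tip.

carry_out(
  rows=[
    [0, 0, 0, -0.025, 0],
    [0, 0, 0, -0.025, 0],
    [0, 0, 0, -0.025, 0],
  ],
)

```text
clock: 5.6
eef_pos: [0.4463, 0.0149, 0.0345]
ee_rot: [-0.0, 0.211, 0.977, -0.0]
contact_force: [-0.3, -0.3, 0.3]
finger_gap: 0.001
finger_force: 0.0
```

carry_out(
  rows=[
    [0, 0, 0, -0.02, 0],
    [0, 0, 0, -0.02, 0],
    [0, 0, 0, -0.02, 0],
  ],
)

```text
clock: 5.85
eef_pos: [0.4463, 0.0149, 0.0329]
ee_rot: [-0.0, 0.211, 0.977, 0.0]
contact_force: [0.8, 0.1, -0.4]
finger_gap: -0.002
finger_force: 0.0
```

carry_out(
  rows=[
    [0, 0, 0, -0.025, 0],
    [0, 0, 0, -0.025, 0],
    [0, 0, 0, -0.025, 0],
  ],
)

```text
clock: 6.1
eef_pos: [0.4462, 0.0149, 0.0309]
ee_rot: [-0.0, 0.211, 0.977, -0.0]
contact_force: [0.1, -0.6, 0.2]
finger_gap: 0.0
finger_force: 0.0
```

carry_out(
  rows=[
    [0, 0, 0, -0.02, 0],
    [0, 0, 0, -0.02, 0],
    [0, 0, 0, -0.02, 0],
  ],
)

```text
clock: 6.35
eef_pos: [0.4463, 0.0149, 0.0293]
ee_rot: [-0.0, 0.211, 0.977, -0.0]
contact_force: [-0.1, -0.1, -0.2]
finger_gap: 0.001
finger_force: 0.0
```

```bash
python3 - <<'E'
from h import *
q=manip.snapshot("side");a=q["color"].max(2).astype(int);b=cv2.imread("pics/side0.png").max(2).astype(int)
print("now");print(a[238:260,282:300]);print("before");print(b[238:260,282:300])
E
```

```text
now
[[232 125  62  71  71  71  65  41  24  21  22  24  23  24  96 180 152 155]
 [192  84  62  71  71  71  65  40  24  22  22  23  22  24  58 122 142 148]
 [ 77  57  66  72  71  71  66  71 112  80  49  48  23  23  56 122 149 149]
 [ 58  58  66  71  71  71  66  56  72  70  65  54  23  25  75 147 150 150]
 [ 31  42  71  71  71  72  64  35  37  37  37  33  20  28  82 150 149 149]
 [ 24  35  53  55  55  58  51  26  23  23  24  20  23  43  93 149 149 149]
 [ 27  36  51  51  51  50  45  28  24  23  23  19  20  32  78 138 149 150]
 [ 31  44  65  64  61  59  52  33  27  27  24  21  20  33  68 115 149 149]
 [ 31  46  59  61  62  64  56  29  30  30  30  24  23  40  49  53 106 151]
 [ 28  41  52  52  52  52  45  26  26  26  24  20  25  46  61  17  59 127]
 [ 24  31  48  47  47  47  41  23  24  24  23  23  48  78  75  13  20  79]
 [ 15  15  20  47  88  51  26  22  22  22  21  27  57  93  62  13  13  31]
 [ 14  13  12  38  74  52  23  22  23  23  23  27  58  95  65  14  14  14]
 [ 14  13  13  28  54  44  22  22  22  23  23  27  58  91  48  13  13  13]
 [ 14  13  12  19  41  58  48  48  48  49  48 
[... 1512 characters left out ...]
116  93  25  22  22  25]
 [ 21  23  22  28  66 117 131 173 189 169 176 123 110  72  26  22  23  23]
 [ 23  22  22  25  53 102 119 125 130 126 128 115  91  48  23  23  22  23]
 [ 23  23  22  22  33  60  88 112 115 121 105  91  53  37  22  23  22  23]
 [ 25  23  23  22  26  40  55  60  61  62  58  53  39  24  22  22  22  23]
 [110  22  23  22  23  25  33  41  44  47  32  34  25  23  22  23  23  23]
 [215  39  23  23  22  23  24  24  24  25  23  23  23  22  22  22  23  22]
 [235 213  23  22  22  23  22  23  23  23  22  22  23  23  22  22  22  28]
 [232 223 103  23  23  22  22  22  23  21  23  22  23  22  27  47  88 146]
 [229 233 213  54  25  23  22  22  22  22  22  23  22  28  80 145 149 155]]
```

carry_out(
  rows=[
    [0, 0, 0, -0.02, 0],
    [0, 0, 0, -0.02, 0],
    [0, 0, 0, -0.02, 0],
  ],
)

```text
clock: 6.65
eef_pos: [0.4462, 0.0149, 0.0277]
ee_rot: [-0.0, 0.211, 0.977, -0.0]
contact_force: [0.4, -0.0, -0.9]
finger_gap: 0.001
finger_force: 0.0
```

carry_out(
  rows=[
    [0, 0, 0, -0.02, 0],
    [0, 0, 0, -0.02, 0],
    [0, 0, 0, -0.02, 0],
  ],
)

```text
clock: 6.9
eef_pos: [0.4464, 0.0149, 0.0263]
ee_rot: [0.0, 0.211, 0.977, -0.0]
contact_force: [-0.7, 0.3, 2.1]
finger_gap: -0.003
finger_force: 1.1
```

Contact: key top at reported z≈0.027, so the reported TCP is about 25 mm lower than the real fingertip. Press to the bottom.

carry_out(
  rows=[
    [0, 0, 0, -0.02, 0],
    [0, 0, 0, -0.02, 0],
    [0, 0, 0, -0.02, 0],
  ],
)

```text
clock: 7.15
eef_pos: [0.4465, 0.0149, 0.0247]
ee_rot: [0.0, 0.211, 0.977, 0.0]
contact_force: [-0.3, 0.1, 3.8]
finger_gap: 0.002
finger_force: 1.8
```

carry_out(
  rows=[
    [0, 0, 0, -0.02, 0],
    [0, 0, 0, -0.02, 0],
    [0, 0, 0, -0.02, 0],
  ],
)

```text
clock: 7.4
eef_pos: [0.4465, 0.0149, 0.0233]
ee_rot: [0.0, 0.211, 0.977, -0.0]
contact_force: [-2.2, -0.0, 7.7]
finger_gap: -0.002
finger_force: 3.6
```

carry_out(
  rows=[
    [0, 0, 0, -0.015, 0],
    [0, 0, 0, -0.015, 0],
    [0, 0, 0, -0.015, 0],
  ],
)

```text
clock: 7.65
eef_pos: [0.4466, 0.0149, 0.0231]
ee_rot: [0.0, 0.211, 0.977, -0.0]
contact_force: [-5.4, 0.2, 18.4]
finger_gap: -0.002
finger_force: 9.5
```

carry_out(
  rows=[
    [0, 0, 0, 0.2, 0],
    [0, 0, 0, 0.2, 0],
    [0, 0, 0, 0.2, 0],
    [0, 0.1, -0.44, 0.2, 0],
    [0, 0.1, -0.44, 0.2, 0],
    [0, 0.1, -0.44, 0.2, 0],
    [0, 0.1, -0.44, 0.1, 0],
    [0, 0.1, -0.44, 0.07, 0],
    [0, 0.1, -0.44, 0.04, 0],
    [0, 0.1, -0.44, 0.04, 0],
  ],
)

```text
clock: 8.48
eef_pos: [0.4534, -0.0197, 0.0243]
ee_rot: [-0.001, 0.211, 0.978, -0.0]
contact_force: [-2.6, -1.2, 3.1]
finger_gap: 0.001
finger_force: 2.0
```

carry_out(
  rows=[
    [0, 0, 0, -0.02, 0],
    [0, 0, 0, -0.04, 0],
    [0, 0, 0, -0.04, 0],
    [0, 0, 0, -0.04, 0],
  ],
)

```text
clock: 8.82
eef_pos: [0.4536, -0.0198, 0.0231]
ee_rot: [-0.0, 0.211, 0.978, -0.0]
contact_force: [-6.8, 0.9, 18.8]
finger_gap: 0.003
finger_force: 9.9
```

carry_out(
  rows=[
    [0, 0, 0, 0.5, 0],
    [0, 0, 0, 1, 0],
    [85, 0, 0, 1, 0],
    [85, 0, 0, 1, 0],
  ],
)

```text
clock: 9.15
eef_pos: [0.4564, -0.0204, 0.104]
ee_rot: [0.003, 0.211, 0.977, -0.0]
contact_force: [-0.6, 0.6, -0.3]
finger_gap: 0.271
finger_force: 0.0
```

carry_out(
  rows=[
    [85, 0.07, 1, 0.3, 0],
    [85, 0.07, 1, 0.3, 0],
    [85, 0.07, 1, 0.3, 0],
  ],
)

```text
clock: 9.4
eef_pos: [0.4599, 0.0652, 0.1264]
ee_rot: [0.0, 0.21, 0.978, 0.002]
contact_force: [-0.5, -0.0, -0.4]
finger_gap: 0.711
finger_force: 0.0
```

carry_out(
  rows=[
    [85, 0.07, 1, 0, 0],
    [85, 0.07, 1, 0, 0],
    [85, 0.07, 1, 0, 0],
  ],
)

```text
clock: 9.65
eef_pos: [0.4644, 0.1451, 0.1245]
ee_rot: [-0.001, 0.209, 0.978, 0.001]
contact_force: [-0.0, -0.8, 1.1]
finger_gap: 0.998
finger_force: 0.0
```

carry_out(
  rows=[
    [85, 0.065, 0.76, 0, 0],
    [85, 0.065, 0.76, 0, 0],
    [85, 0.065, 0.76, 0, 0],
    [85, 0.065, 0.76, 0, 0],
    [85, 0.065, 0.76, 0, 0],
  ],
)

```text
clock: 10.07
eef_pos: [0.4699, 0.1997, 0.1246]
ee_rot: [-0.001, 0.211, 0.977, -0.001]
contact_force: [0.4, -0.8, 0.3]
finger_gap: 0.997
finger_force: 0.0
```

```bash
python3 - <<'E'
from h import *
q=manip.snapshot("side");s=manip.sense();t=s["eef_pos"];print(t,s["finger_gap"],proj(q,t),proj(q,t+[0,0,.025]))
cv2.imwrite("pics/c7.png",cv2.resize(q["color"][60:260,170:370],None,fx=3,fy=3,interpolation=2))
E
```

```text
[0.47011402 0.19944244 0.12492339] 0.9953908634291643 [273.0939961  166.96103351] [272.1626423  158.54133453]
```

View pics/c7.png

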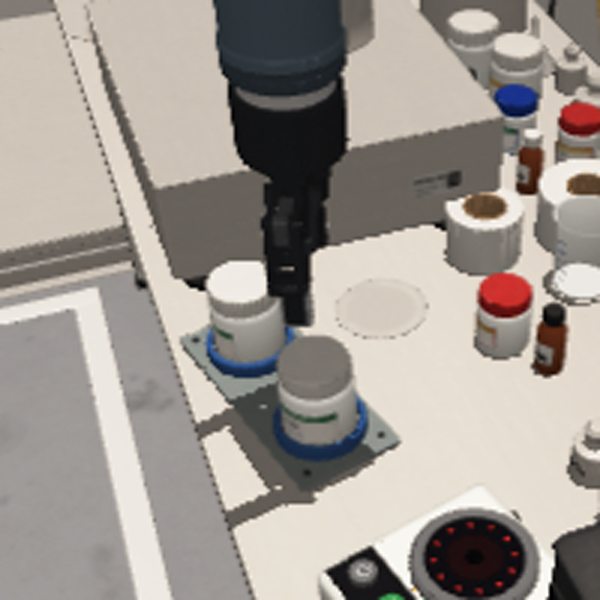

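Fingers are open above the right jar (cap at crop (314,365)), and the gripper's shadow lies on the cap. Descending in two steps.

carry_out(
  rows=[
    [85, 0, 0.015, -0.4, 0],
    [85, 0, 0.015, -0.7, 0],
    [85, 0, 0.015, -0.9, 0],
    [85, 0, 0.015, -1, 0],
    [85, 0, 0.015, -1, 0],
  ],
)

```text
clock: 10.53
eef_pos: [0.4693, 0.2003, 0.044]
ee_rot: [-0.002, 0.212, 0.977, -0.001]
contact_force: [0.1, -0.1, 0.5]
finger_gap: 0.994
finger_force: 0.0
```

carry_out(
  rows=[
    [85, 0, 0, -0.15, 0],
    [85, 0, 0, -0.25, 0],
    [85, 0, 0, -0.25, 0],
  ],
)

```text
clock: 10.78
eef_pos: [0.4703, 0.2012, 0.0252]
ee_rot: [-0.001, 0.212, 0.977, -0.0]
contact_force: [0.5, 0.2, -0.2]
finger_gap: 0.998
finger_force: 0.0
```

carry_out(
  rows=[
    [85, 0, 0, -0.1, 0],
    [85, 0, 0, -0.18, 0],
    [85, 0, 0, -0.18, 0],
    [85, 0, 0, -0.18, 0],
  ],
)

```text
clock: 11.12
eef_pos: [0.4705, 0.2017, 0.0112]
ee_rot: [-0.0, 0.211, 0.977, -0.0]
contact_force: [0.4, 0.6, 0.2]
finger_gap: 0.991
finger_force: 0.0
```

carry_out(
  rows=[
    [50, 0, 0, 0, 0],
    [50, 0, 0, 0, 0],
    [50, 0, 0, 0, 0],
    [50, 0, 0, 0, 0],
    [50, 0, 0, 0, 0],
    [50, 0, 0, 0, 0],
  ],
)

```text
clock: 11.62
eef_pos: [0.4708, 0.2015, 0.0121]
ee_rot: [0.0, 0.211, 0.977, -0.0]
contact_force: [-1.7, -2.4, 6.0]
finger_gap: 0.709
finger_force: 64.4
```

carry_out(
  rows=[
    [50, 0, 0, 0.2, 0],
    [50, 0, 0, 0.4, 0],
    [50, 0, 0, 0.6, 0],
    [50, 0, 0, 0.7, 0],
    [50, 0, 0, 0.7, 0],
    [50, 0, 0, 0.7, 0],
    [50, 0, 0, 0.7, 0],
    [50, 0, 0, 0.7, 0],
    [50, 0, 0, 0.7, 0],
  ],
)

```text
clock: 12.37
eef_pos: [0.47, 0.2016, 0.0664]
ee_rot: [-0.001, 0.211, 0.977, -0.0]
contact_force: [0.3, 0.4, -3.3]
finger_gap: 0.707
finger_force: 66.0
```

```bash
python3 - <<'E'
from h import *
F=[]
for i in range(6):
    p=manip.snapshot("side" if i else "top");s=manip.sense();F.append(np.r_[s["contact_force"],s["torque"]])
print(np.mean(F,0).round(3),np.std(F,0).round(2),s["eef_pos"],s["finger_gap"])
for r in manip.spot_in(p,"jar_1_mid")[:3]:
    l=r["location"];print(r["conf"],np.array(l)*[640,400])
cv2.imwrite("pics/c8.png",p["color"])
E
```

```text
[ 0.173  0.125 -3.351 -0.008  0.007  0.009] [0.23 0.59 0.56 0.01 0.02 0.03] [0.47067611 0.20167863 0.06722383] 0.7087569657376962
0.61 [278.72 178.4 ]
```

Weight ≈3.35 N (0.34 kg), so this is the full jar. It goes back in its seat while I lift the other one to compare.

carry_out(
  rows=[
    [50, 0, 0, -0.2, 0],
    [50, 0, 0, -0.4, 0],
    [50, 0, 0, -0.55, 0],
    [50, 0, 0, -0.65, 0],
    [50, 0, 0, -0.7, 0],
    [50, 0, 0, -0.7, 0],
    [50, 0, 0, -0.7, 0],
  ],
)

```text
clock: 13.3
eef_pos: [0.4703, 0.2016, 0.0122]
ee_rot: [-0.0, 0.211, 0.977, -0.0]
contact_force: [-4.4, -2.1, 4.5]
finger_gap: 0.706
finger_force: 68.1
```

carry_out(
  rows=[
    [85, 0, 0, 0, 0],
    [85, 0, 0, 0, 0],
    [85, 0, 0, 0, 0],
    [85, 0, 0, 0, 0],
    [85, 0, 0, 0, 0],
    [85, 0, 0, 0, 0],
  ],
)

```text
clock: 13.8
eef_pos: [0.4709, 0.2018, 0.0114]
ee_rot: [0.0, 0.211, 0.977, 0.0]
contact_force: [0.3, 0.2, 0.1]
finger_gap: 0.998
finger_force: 0.0
```

carry_out(
  rows=[
    [85, 0, 0, 0.3, 0],
    [85, 0, 0, 0.7, 0],
    [85, 0, 0, 1, 0],
    [85, 0, 0, 1, 0],
  ],
)

```text
clock: 14.13
eef_pos: [0.4743, 0.2025, 0.0963]
ee_rot: [0.004, 0.211, 0.977, 0.002]
contact_force: [0.4, 1.0, 0.2]
finger_gap: 0.997
finger_force: 0.0
```

carry_out(
  rows=[
    [85, -0.18, 0.72, 0, 0],
    [85, -0.18, 0.72, 0, 0],
    [85, -0.18, 0.72, 0, 0],
  ],
)

```text
clock: 14.38
eef_pos: [0.4554, 0.2619, 0.0912]
ee_rot: [-0.0, 0.21, 0.978, 0.001]
contact_force: [0.7, -0.0, 0.2]
finger_gap: 0.995
finger_force: 0.0
```

carry_out(
  rows=[
    [85, -0.19, 0.72, 0, 0],
    [85, -0.19, 0.72, 0, 0],
    [85, -0.19, 0.72, 0, 0],
    [85, -0.19, 0.72, 0, 0],
    [85, -0.19, 0.72, 0, 0],
  ],
)

```text
clock: 14.8
eef_pos: [0.4411, 0.316, 0.0909]
ee_rot: [-0.0, 0.211, 0.977, -0.001]
contact_force: [0.8, -0.7, -0.0]
finger_gap: 0.997
finger_force: 0.0
```

carry_out(
  rows=[
    [85, 0, 0, -0.3, 0],
    [85, 0, 0, -0.5, 0],
    [85, 0, 0, -0.6, 0],
    [85, 0, 0, -0.6, 0],
  ],
)

```text
clock: 15.13
eef_pos: [0.44, 0.3151, 0.0414]
ee_rot: [-0.002, 0.212, 0.977, -0.001]
contact_force: [0.3, -0.1, 0.1]
finger_gap: 0.996
finger_force: 0.0
```

carry_out(
  rows=[
    [85, 0, 0, -0.2, 0],
    [85, 0, 0, -0.35, 0],
    [85, 0, 0, -0.4, 0],
    [85, 0, 0, -0.4, 0],
  ],
)

```text
clock: 15.47
eef_pos: [0.441, 0.3163, 0.0111]
ee_rot: [-0.001, 0.212, 0.977, -0.0]
contact_force: [0.2, -0.7, 0.7]
finger_gap: 0.993
finger_force: 0.0
```

carry_out(
  rows=[
    [50, 0, 0, 0, 0],
    [50, 0, 0, 0, 0],
    [50, 0, 0, 0, 0],
    [50, 0, 0, 0, 0],
    [50, 0, 0, 0, 0],
    [50, 0, 0, 0, 0],
  ],
)

```text
clock: 15.97
eef_pos: [0.4423, 0.3173, 0.0129]
ee_rot: [0.001, 0.211, 0.977, 0.001]
contact_force: [0.1, -0.8, 6.7]
finger_gap: 0.711
finger_force: 65.1
```

carry_out(
  rows=[
    [50, 0, 0, 0.2, 0],
    [50, 0, 0, 0.4, 0],
    [50, 0, 0, 0.6, 0],
    [50, 0, 0, 0.7, 0],
    [50, 0, 0, 0.7, 0],
    [50, 0, 0, 0.7, 0],
    [50, 0, 0, 0.7, 0],
    [50, 0, 0, 0.7, 0],
    [50, 0, 0, 0.7, 0],
  ],
)

```text
clock: 16.72
eef_pos: [0.4405, 0.3166, 0.0664]
ee_rot: [-0.001, 0.211, 0.977, -0.001]
contact_force: [-0.2, 0.8, -1.4]
finger_gap: 0.707
finger_force: 65.2
```

```bash
python3 - <<'E'
from h import *
F=[]
for i in range(6):
    p=manip.snapshot("side");s=manip.sense();F.append(np.r_[s["contact_force"],s["torque"]])
print(np.mean(F,0).round(3),np.std(F,0).round(2),s["eef_pos"],s["finger_gap"])
E
```

```text
[-0.275  0.226 -1.069  0.016  0.008  0.008] [0.24 0.25 0.53 0.03 0.01 0.03] [0.44108596 0.31686335 0.06720366] 0.7105683258641475
```

The left jar reads ≈1.07 N (0.11 kg), so it's the empty one. It goes back in its seat, and I regrip the right jar.

carry_out(
  rows=[
    [50, 0, 0, -0.2, 0],
    [50, 0, 0, -0.4, 0],
    [50, 0, 0, -0.55, 0],
    [50, 0, 0, -0.65, 0],
    [50, 0, 0, -0.7, 0],
    [50, 0, 0, -0.7, 0],
    [50, 0, 0, -0.7, 0],
  ],
)

```text
clock: 17.6
eef_pos: [0.4405, 0.3166, 0.0129]
ee_rot: [-0.0, 0.211, 0.977, -0.0]
contact_force: [-5.8, -3.1, 12.1]
finger_gap: 0.71
finger_force: 66.1
```

carry_out(
  rows=[
    [85, 0, 0, 0, 0],
    [85, 0, 0, 0, 0],
    [85, 0, 0, 0, 0],
    [85, 0, 0, 0, 0],
    [85, 0, 0, 0, 0],
    [85, 0, 0, 0, 0],
  ],
)

```text
clock: 18.1
eef_pos: [0.4412, 0.3169, 0.0113]
ee_rot: [-0.0, 0.211, 0.977, -0.0]
contact_force: [0.1, 0.3, 0.5]
finger_gap: 0.993
finger_force: 0.0
```

carry_out(
  rows=[
    [85, 0, 0, 0.3, 0],
    [85, 0, 0, 0.7, 0],
    [85, 0, 0, 1, 0],
    [85, 0, 0, 1, 0],
  ],
)

```text
clock: 18.43
eef_pos: [0.4444, 0.3185, 0.0964]
ee_rot: [0.004, 0.211, 0.977, 0.003]
contact_force: [0.8, 0.3, 1.3]
finger_gap: 0.995
finger_force: 0.0
```

carry_out(
  rows=[
    [85, 0.18, -0.72, 0, 0],
    [85, 0.18, -0.72, 0, 0],
    [85, 0.18, -0.72, 0, 0],
  ],
)

```text
clock: 18.68
eef_pos: [0.456, 0.2566, 0.0911]
ee_rot: [0.0, 0.212, 0.977, -0.001]
contact_force: [-0.0, 0.3, -0.6]
finger_gap: 0.992
finger_force: 0.0
```

carry_out(
  rows=[
    [85, 0.19, -0.72, 0, 0],
    [85, 0.19, -0.72, 0, 0],
    [85, 0.19, -0.72, 0, 0],
    [85, 0.19, -0.72, 0, 0],
    [85, 0.19, -0.72, 0, 0],
  ],
)

```text
clock: 19.1
eef_pos: [0.4704, 0.2024, 0.0911]
ee_rot: [-0.0, 0.212, 0.977, 0.0]
contact_force: [-0.1, 0.5, 0.7]
finger_gap: 0.994
finger_force: 0.0
```

```bash
python3 - <<'E'
from h import *
q=manip.snapshot("side");s=manip.sense();print(s["eef_pos"],s["contact_force"])
a=q["color"].max(2).astype(int);b=cv2.imread("pics/side0.png").max(2).astype(int)
# left jar unmoved? compare jar cap bounding
for im in(a,b):
    m=np.uint8(im[140:185,232:266]>200);c=cv2.connectedComponentsWithStats(m);print(c[2][:4].tolist())
for r in manip.spot_in(q,"jar_1_mid"): print(r["conf"],np.array(r["location"])*[640,400])
E
```

```text
[0.47037029 0.20258571 0.09113466] [-0.32394296  0.24631374  0.11457815]
[[0, 0, 34, 45, 1169], [7, 6, 20, 15, 239], [0, 16, 8, 15, 96], [17, 26, 2, 1, 2]]
[[0, 0, 34, 45, 1071], [7, 6, 27, 19, 318], [0, 16, 8, 15, 98], [31, 35, 3, 10, 24]]
0.64 [274.624 190.68 ]
0.62 [266.368 197.08 ]
```

carry_out(
  rows=[
    [85, 0, -0.01, -0.3, 0],
    [85, 0, -0.01, -0.6, 0],
    [85, 0, -0.01, -0.8, 0],
    [85, 0, -0.01, -0.9, 0],
    [85, 0, -0.01, -1, 0],
    [85, 0, -0.01, -1, 0],
    [85, 0, -0.01, -1, 0],
  ],
)

```text
clock: 19.78
eef_pos: [0.4709, 0.2013, 0.0116]
ee_rot: [0.0, 0.211, 0.977, 0.0]
contact_force: [0.3, 0.2, -0.5]
finger_gap: 0.996
finger_force: 0.0
```

carry_out(
  rows=[
    [50, 0, 0, 0, 0],
    [50, 0, 0, 0, 0],
    [50, 0, 0, 0, 0],
    [50, 0, 0, 0, 0],
    [50, 0, 0, 0, 0],
    [50, 0, 0, 0, 0],
  ],
)

```text
clock: 20.28
eef_pos: [0.4716, 0.201, 0.0127]
ee_rot: [0.001, 0.211, 0.977, 0.0]
contact_force: [-0.2, -0.2, 5.3]
finger_gap: 0.707
finger_force: 64.6
```

carry_out(
  rows=[
    [50, 0, 0, 0.2, 0],
    [50, 0, 0, 0.4, 0],
    [50, 0, 0, 0.6, 0],
    [50, 0, 0, 0.8, 0],
    [50, 0, 0, 1, 0],
    [50, 0, 0, 1, 0],
    [50, 0, 0, 1, 0],
    [50, 0, 0, 1, 0],
  ],
)

```text
clock: 20.95
eef_pos: [0.4701, 0.2007, 0.0906]
ee_rot: [-0.001, 0.211, 0.977, -0.0]
contact_force: [-1.0, -0.1, -3.4]
finger_gap: 0.71
finger_force: 66.2
```

carry_out(
  rows=[
    [50, 0.05, -0.2, 0.06, 0],
    [50, 0.1, -0.4, 0.06, 0],
    [50, 0.15, -0.6, 0.06, 0],
    [50, 0.215, -0.85, 0.06, 0],
  ],
)

```text
clock: 21.28
eef_pos: [0.4867, 0.1327, 0.0947]
ee_rot: [-0.001, 0.211, 0.978, -0.0]
contact_force: [0.8, -0.3, -3.3]
finger_gap: 0.709
finger_force: 66.3
```

carry_out(
  rows=[
    [50, 0.07, -0.28, 0, 0],
    [50, 0.14, -0.56, 0, 0],
    [50, 0.215, -0.85, 0, 0],
  ],
)

```text
clock: 21.53
eef_pos: [0.5041, 0.0641, 0.0946]
ee_rot: [-0.001, 0.211, 0.977, -0.0]
contact_force: [-0.1, 0.1, -2.8]
finger_gap: 0.706
finger_force: 66.3
```

carry_out(
  rows=[
    [50, 0.07, -0.28, 0, 0],
    [50, 0.12, -0.5, 0, 0],
    [50, 0.17, -0.7, 0, 0],
    [50, 0.2, -0.8, 0, 0],
    [50, 0.21, -0.85, 0, 0],
    [50, 0.21, -0.85, 0, 0],
    [50, 0.21, -0.85, 0, 0],
  ],
)

```text
clock: 22.12
eef_pos: [0.5213, -0.0024, 0.0956]
ee_rot: [-0.001, 0.211, 0.977, 0.0]
contact_force: [0.2, -0.2, -3.3]
finger_gap: 0.706
finger_force: 66.4
```

```bash
python3 - <<'E'
from h import *
q=manip.snapshot("side");p=manip.snapshot("top");s=manip.sense();t=s["eef_pos"];print(t,s["contact_force"],s["finger_gap"])
for n,P in(("side",q),("top",p)):
    f=lambda z:np.round(proj(P,[.522,-.002,z])).tolist()
    print(n,"expect mid,base,top",f(.131),f(.092),f(.170))
    for o in manip.outline_of(P,"jar_1_mid"):
        ys,xs=np.nonzero(o["region"]);print(round(o["conf"],2),np.round(np.array(o["location"])*[640,400]),xs.min(),xs.max(),ys.min(),ys.max())
cv2.imwrite("pics/c9.png",cv2.resize(q["color"][130:300,220:420],None,fx=3.5,fy=3.5,interpolation=2))
E
```

```text
[ 0.52146368 -0.00209597  0.09594405] [-0.08579952 -0.1042528  -2.814396  ] 0.7094875579694505
side expect mid,base,top [328.0, 221.0] [328.0, 233.0] [329.0, 208.0]
0.57 [319. 226.] 312 343 202 245
top expect mid,base,top [380.0, 216.0] [377.0, 217.0] [382.0, 215.0]
0.45 [385. 247.] 335 417 197 271
```

View pics/c9.png

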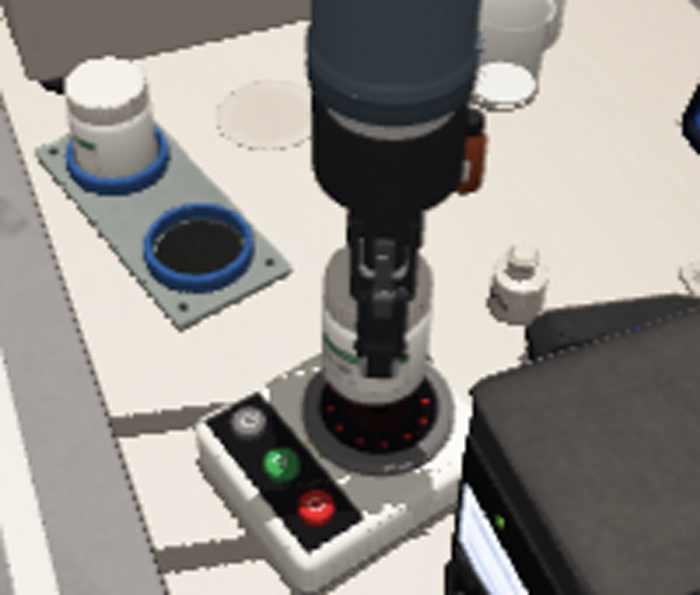

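The jar is upright over the window: column centre 327.5 against 328 expected, base edge row 245 as expected for 4 cm. The lighter jar is in the left seat, and the check weight and vial are where they stood; the red-capped jar is hidden behind the arm. Handing in.

```bash
python3 -c "
from workcell import manip
print(manip.hand_in())"
```

```text
the job is handed in; nothing more can be done
None
```

The job is handed in at about 22 s: grey then green keys pressed all the way down, the lighter jar (about 0.11 kg) back in its left seat, and the heavier one (about 0.34 kg) held upright about 4 cm over the reader window; the reader and bystanders were not touched by a jar, as far as the camera and force readings show.

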